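Draw the tall resistor from its well for the test slide

ROBOT

A 6-joint arm with a two-finger parallel gripper is mounted at the origin on the work surface. World frame = base frame: x ahead of the robot, y to its left, z up, the work surface at z = 0. Lengths are in m, angles in rad, forces in N, time in s.
With the tool pointing down it reaches from about 0.3 to 0.825 m from the base axis. Payload 5.4 kg.
Tool frame: the origin (TCP) lies where the fingers leave the gripper's body, on its centre line; the fingertips stand 88 mm ahead of it and the grasp point (between the pads) lies 69 mm ahead of it; z points along the fingers, y is the direction in which the jaws open and shut (so a half turn about z gives the same grasp; the last joint's range is limited). The gripper opens to 92 mm and grips with 3 to 60 N. Pads are 20 mm wide; open, the fingers measure 128 mm over their backs; the gripper's body (75 mm by 189 mm) begins 69 mm behind the grasp point.
Start: joints at [1.028, 0.158, 1.597, -0, 1.386, -0.21], TCP at [0.188, 0.543, 0.303] pointing down, gripper open.
Joint ranges: [-2.91, 2.91], [-0.94, 2.29], [0.18, 2.7], [-1.29, 4.43], [0.17, 2.64], [-3, 3]. Speed limits (rad/s): [2.57, 2.57, 3.14, 3.14, 3.14, 3.14].

INTERFACE

Orientations are given as a rotation vector (axis times angle).
In Python, from bench import move_to, servo_line, move_j, set_gripper, wait, inverse_kinematics, grab_frame, camera_model, Unreachable, hand_in, get_time_s, get_joint_pos, get_dq, get_effort, get_position, get_tool_rot, get_force, get_ft_torque, get_finger_gap gives the robot as it stands. Calls block until the motion is done:
- move_to(position, orientation): joint-space move of the TCP to a pose.
- servo_line(position, rot=None, velocity=0.15, f_stop=None): straight line of the TCP; rot=None keeps the orientation; velocity is the mean speed in m/s. With f_stop (N) it stops when the force on the tool has changed by that much, and returns True; else False.
- move_j(angles): joint-space move.
- set_gripper(opening, effort=None): finger opening in m; effort is the grip in N (None keeps the last); returns when the fingers have stopped.
- wait(seconds).
- inverse_kinematics(position, orientation): joint angles nearest the present ones, or None.
- grab_frame(name): name is "scene" or "top" or "wrist"; returns the picture (480x640x3 uint8, red, green, blue); there is no depth.
- camera_model(name): a dict with "mtx" (3x3 intrinsics, pixels), "world_from_camera" (4x4, takes a point from camera to world coordinates). Camera axes: x right, y down, z forward; pixel columns grow to the right and rows downward; lengths in m; the calibration is good to about 2 mm. A picture is of the moment at which its call begins: read the wrist's pose just before it. camera_model takes no time and is no camera call; for the wrist camera it gives the pose at the moment of the call.
A pose or a line that the arm cannot do raises Unreachable and nothing moves.
- hand_in(): hands the job in, once; it reports no verdict.
Readings, each from a call of its own:
- get_time_s(): time.
- get_joint_pos(): joint angles.
- get_dq(): joint speeds.
- get_effort(): joint torques, N m.
- get_position(): TCP position.
- get_tool_rot(): TCP orientation.
- get_force(): force on the tool from outside, world axes, zero at the start.
- get_ft_torque(): the same for the moment, N m.
- get_finger_gap(): finger opening in m.
Only numpy, scipy, OpenCV 4.12 (cv2) and the standard library are available. Lean on these libraries where they do the work, as an engineer would, in place of code of your own. Each camera call takes 0.05 s, during which the arm holds its last target. There are 200 camera calls.

TASK

Take the taller, slimmer of the two ceramic resistors out for testing: swing the hold-down bail above it up and over until it stays back on its own, draw the resistor straight up out of its well, and stand it upright in the shallow tray of the slide's carriage. It is brittle, so keep it upright and put it down gently rather than dropping it. Leave the bail back, and leave the short resistor under its closed bail and the loose things on the desk as they are.

Things in the scene. Friction and masses are not known exactly. Their poses are not given: they have to be found in the camera images.
- holder_mouth (a point): Centre of the well's mouth, on top of the tall holder: a fixed grey block 96 x 96 mm, 98 mm high. Well: vertical, round, 43 mm wide, 90 mm deep. z up, x points away from the robot to the bail's hinge (yaw within 0.3 rad). Two hinge pillars, 16 x 8 mm, stand 50 mm along +x and 44 mm to either side, 62 mm above the mouth. With the bail back both y sides of the resistor are free for fingers.
- resistor_center (a point): Middle (half-way up, on the axis) of the taller resistor: upright grey ceramic tube with aluminium end caps, 40 mm diameter, 140 mm long, about 0.32 kg, loose. Its smooth top cap is 30 mm high, the ceramic below is 36 mm thick. At the start it stands on the well's floor, its top 50 mm above the mouth and its middle 20 mm below the mouth. z is its axis.
- bail (a joint): Angle (rad) of the steel hold-down bail of the tall holder: 0 closed (level, its 26 mm wide strap 2 mm above the resistor), grows as it swings up and away from the robot, 2.2 at its stop. A free hinge without spring, bail 0.15 kg: left below about 1.57 (upright) it falls shut; beyond that it falls back on the stop and stays.
- bail_bar (a point): Middle of the bail's finger bar: round steel bar 10 mm thick, along the holder's y, at the bail's free end, 118 mm from the hinge axis; when closed 68 mm from the resistor's axis, on the robot's side, 154 mm above the desk. Side arms lie 36 mm to either side. 40 mm are free before and behind it and the bail is open there, so two fingers can straddle it from above; it turns between them.
- bail_hinge (a point): Point on the bail's hinge axis midway between the pillars, 154 mm above the desk. x and y are the holder's; the bail turns about y. At angle a its bar is at -118*cos(a) mm in x and +118*sin(a) mm in z from this point.
- carriage_floor (a point): Centre of the inner floor of the square tray on the carriage of the test slide, 44 mm above the desk, where the resistor is to stand. The tray is 74 mm (x) by 70 mm (y) inside, its rim 7 mm high and 5 mm thick. x is along the slide, away from the robot (yaw within 0.15 rad), z up.
- carriage (a joint): Position in m of the steel carriage along the slide's rail, 0 at the robot's end, 0.132 at the stop; it may stand anywhere between, and does not need to be moved (friction 2 N holds it). Beyond the stop stand two brass posts up to 80 mm above the desk.
- short_resistor_center (a point): Middle of the other resistor, to be left alone: 54 mm diameter, 100 mm long, standing in the lower holder (104 x 104 mm, 64 mm high), its top 108 mm above the desk.
- short_bail (a joint): Hinge angle in rad of the bail over the short resistor, to be left closed (0). Its bar is 114 mm above the desk.
- rack_handle: Loose aluminium U-shaped rack handle lying flat, about 132 x 51 mm and 12 mm high; origin at the middle of its underside. To be left alone.
- screwdriver: Loose screwdriver lying along its x, 190 mm long; origin underneath. To be left alone.
- wrench: Loose wrench lying along its x, 170 mm long; origin underneath. To be left alone.
- grease_jar: Loose white jar with a metal lid, 60 mm diameter, 65 mm high; origin at the centre of its underside. To be left alone.
- pilot_lamp: Fixed pilot lamp, blue glass jewel on a 46 mm square aluminium base, 46 mm high.
- terminal_block: Fixed black block 40 x 66 mm with two brass posts, 46 mm high.
Mind the look-alikes: they are no part of the job. What is shaped like the part that bears holder_mouth but orange or turquoise is not meant.

How it is judged:
By the outcome, as a careful person would: the job done as asked, in the order asked, and still so for the second after the job is handed in, with the robot touching nothing.
It also fails if it takes over 64 s, if anything falls off the work surface, if the arm or the gripper's body presses on something with over 40 N, if the wrist force passes 120 N, or if a joint passes its speed limit or range.

## Working session

There is one attempt and no reset: what is moved stays moved. The work goes in short steps, each a Python script; the robot and the scene stay as the last script left them, time stands still between calls to the robot, and variables do not carry over. Pictures are saved under pics/ and viewed, about 8 in all and at most 12, crops included, and the job is handed in when it is done.

```bash
mkdir -p pics
cat > h.py <<'E'
import numpy as np, cv2
from bench import *
def snap(cam,name,crop=None,scale=1):
    T=camera_model(cam); im=grab_frame(cam)[:,:,::-1]
    cv2.imwrite(f'pics/{name}_raw.png',im)
    if crop: x0,y0,x1,y1=crop; im=im[y0:y1,x0:x1]
    im=cv2.resize(im,None,fx=scale,fy=scale,interpolation=cv2.INTER_CUBIC)
    cv2.imwrite(f'pics/{name}.png',im); return T
def px2w(T,u,v,z):
    M=np.array(T['world_from_camera']); d=M[:3,:3]@np.linalg.solve(np.array(T['mtx']),[u,v,1.]); o=M[:3,3]
    return o+d*(z-o[2])/d[2]
def w2px(T,p):
    M=np.array(T['world_from_camera']); c=M[:3,:3].T@(np.array(p)-M[:3,3]); q=np.array(T['mtx'])@c; return q[:2]/q[2]
E
python3 - <<'E'
from h import *
for c in('scene','top'):
    T=snap(c,c+'0',scale=1.25); print(c,np.round(T['mtx'],1).tolist(),np.round(T['world_from_camera'],3).tolist())
print(get_time_s(),get_tool_rot())
E
```

```text
scene [[579.5, 0.0, 319.8], [0.0, 579.5, 241.4], [0.0, 0.0, 1.0]] [[-0.062, 0.811, -0.582, 1.379], [0.998, 0.046, -0.042, 0.019], [-0.007, -0.583, -0.812, 1.362], [0.0, 0.0, 0.0, 1.0]]
top [[436.3, 0.0, 316.7], [0.0, 436.3, 237.9], [0.0, 0.0, 1.0]] [[0.01, -0.997, 0.078, 0.413], [-1.0, -0.01, 0.003, -0.05], [-0.002, -0.078, -0.997, 1.187], [0.0, 0.0, 0.0, 1.0]]
0.1 [-5.20199501e-01 -3.09758139e+00  2.56517924e-03]
```

View pics/scene0.png

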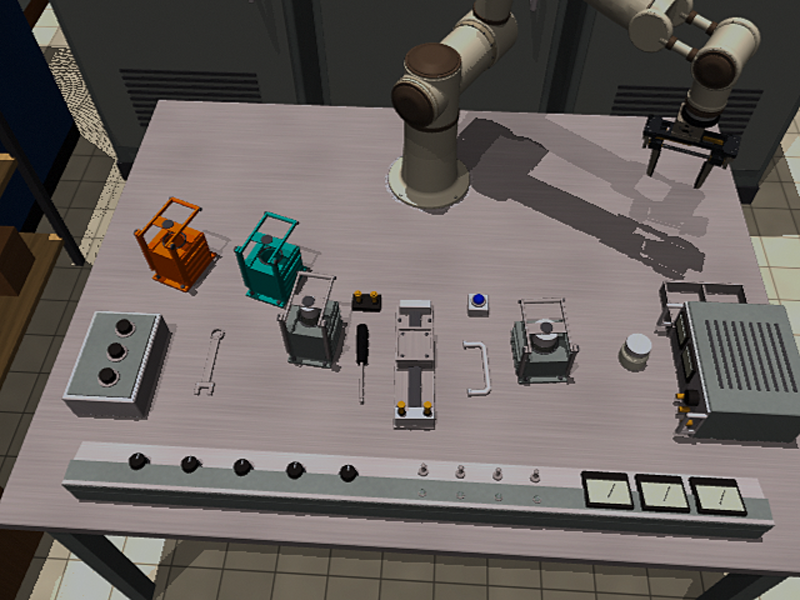

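View pics/top0.png

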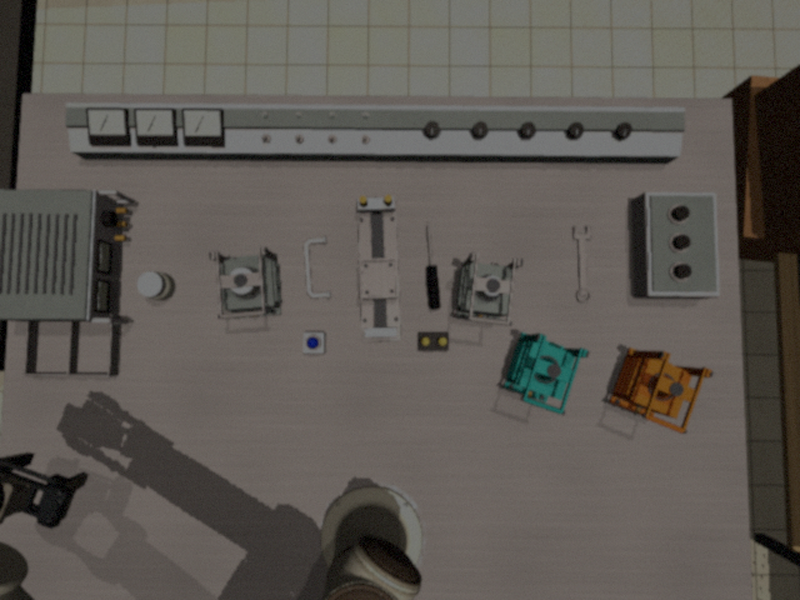

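Scene picture (800 px wide): the candidates for the tall holder are the orange one at (175,245), turquoise at (270,260), grey at (310,320) and grey at (545,340). By colour it must be one of the grey ones. The one at (310,320) looks taller and slimmer, and (545,340) has the wide resistor. The tray is at about (415,347). Next I'll check this in an enlarged mosaic.

Run:
```python
from h import *
s=cv2.imread('pics/scene0_raw.png');t=cv2.imread('pics/top0_raw.png')
def c(im,x,y,w=100,h=75): return cv2.resize(im[y:y+h,x:x+w],(400,300),interpolation=cv2.INTER_CUBIC)
m=np.vstack([np.hstack([c(s,205,215),c(t,345,190)]),np.hstack([c(s,385,235),c(s,290,235)])])
cv2.imwrite('pics/mos.png',cv2.convertScaleAbs(m,alpha=1.3))
```

```text
(no output)
```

View pics/mos.png

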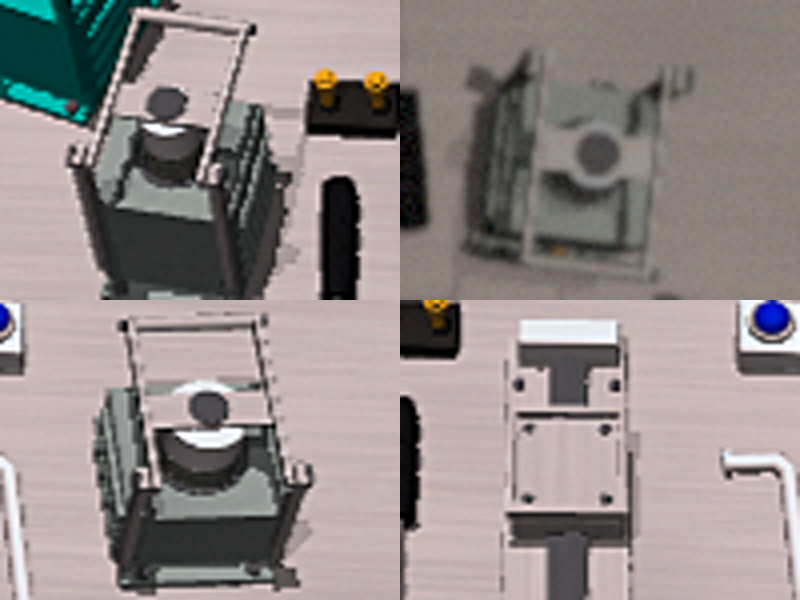

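Run:
```python
from h import *
S=camera_model('scene');T=camera_model('top')
def show(n,C,pts,z):
    P=np.array([px2w(C,u,v,z) for u,v in pts]);print(n,P[:,:2].round(4).tolist(),'mean',P.mean(0).round(4),'len',[round(float(np.linalg.norm(P[i]-P[i-1])),4) for i in range(len(P))])
sc=lambda l,ox,oy,cx,cy:[(ox+(x-cx)/4,oy+(y-cy)/4) for x,y in l]
show('bar S',S,sc([(135,13),(252,28)],205,215,0,0),.154)
show('bar T',T,sc([(525,262),(652,272)],345,190,400,0),.154)
show('pil S',S,sc([(76,152),(217,173)],205,215,0,0),.160)
show('pil T',T,sc([(533,55),(672,72)],345,190,400,0),.160)
show('cap T',T,sc([(598,153)],345,190,400,0),.150)
show('hole S',S,sc([(166,103)],205,215,0,0),.152)
show('tray S',S,sc([(513,412),(627,418),(628,512),(508,512)],290,235,400,300),.051)
show('tray T',T,[(x/1.25,y/1.25) for x,y in [(362,262),(397,262),(397,298),(362,298)]],.051)
```

```text
bar S [[0.4508, -0.2615], [0.459, -0.1827]] mean [ 0.4549 -0.2221  0.154 ] len [0.0791, 0.0791]
bar T [[0.4535, -0.1879], [0.4484, -0.263]] mean [ 0.451  -0.2255  0.154 ] len [0.0753, 0.0753]
pil S [[0.5678, -0.2814], [0.5787, -0.1906]] mean [ 0.5732 -0.236   0.16  ] len [0.0914, 0.0914]
pil T [[0.5763, -0.1919], [0.5669, -0.2744]] mean [ 0.5716 -0.2332  0.16  ] len [0.083, 0.083]
cap T [[0.5192, -0.2321]] mean [ 0.5192 -0.2321  0.15  ] len [0.0]
hole S [[0.5211, -0.2315]] mean [ 0.5211 -0.2315  0.152 ] len [0.0]
tray S [[0.5124, -0.0479], [0.5129, 0.0294], [0.5869, 0.0327], [0.5914, -0.0462]] mean [ 0.5509 -0.008   0.051 ] len [0.079, 0.0773, 0.074, 0.0789]
tray T [[0.5759, 0.0257], [0.5766, -0.0478], [0.5008, -0.0486], [0.5, 0.0246]] mean [ 0.5383 -0.0115  0.051 ] len [0.0759, 0.0735, 0.0758, 0.0732]
```

The top-left panel shows the slim tube under the grey holder's bail, and bottom-left shows the wide, short one, so the target is the grey holder at scene (310,320). The estimates from both cameras agree to within a few mm: resistor (.520,-.232), bar (.453,-.224), yaw about -0.09. The tray estimates differ by 12 mm in x, so I'll look again from near.

```bash
cat >> h.py <<'E'
from scipy.spatial.transform import Rotation as R
def rot(phi):
    best=None
    for p in(phi,phi+np.pi):
        y=np.array([np.cos(p),np.sin(p),0]);z=np.array([0,0,-1.]);r=R.from_matrix(np.c_[np.cross(y,z),y,z]).as_rotvec()
        q=inverse_kinematics([.5,-.15,.35],r)
        if q is not None and (best is None or abs(q[5])<best[0]): best=(abs(q[5]),r)
    return best[1]
E
python3 - <<'E'
from h import *
r=rot(-.09); print(r,inverse_kinematics([.45,-.224,.4],r))
move_to([.44,-.12,.42],r)
T=snap('wrist','w1',scale=1.25); print(np.round(T['world_from_camera'],3).tolist(),np.round(T['mtx'],0).tolist(),get_time_s())
np.savez('w1.npz',**T)
E
```

```text
[2.31912377 2.11926151 0.        ] [-7.02716835e-01 -8.01199529e-02  1.65238954e+00 -4.44089210e-16
  1.56932307e+00 -6.12716835e-01]
[[0.996, -0.087, -0.021, 0.446], [-0.089, -0.965, -0.246, -0.05], [0.001, 0.247, -0.969, 0.502], [0.0, 0.0, 0.0, 1.0]] [[415.0, 0.0, 319.0], [0.0, 415.0, 245.0], [0.0, 0.0, 1.0]] 2.7
```

View pics/w1.png

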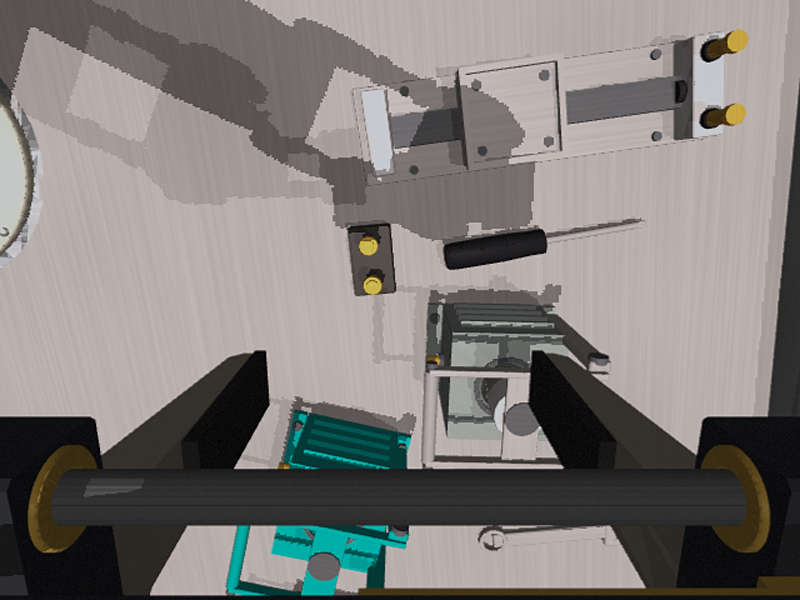

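The wrist view shows the slide's tray with corners at about (460,69), (552,61), (562,151), (468,167). The bail bar runs from (431,372) to (427,466). The top cap is at about (520,418).

Run:
```python
from h import *
T=dict(np.load('w1.npz'))
f=lambda u,v,z:px2w(T,u/1.25,v/1.25,z)
for n,z,pts in [('bar',.154,[(431,372),(427,466)]),('tray',.051,[(460,69),(553,61),(562,151),(468,167)]),('hole',.152,[(520,419)]),('pillar',.16,[(598,358)])]:
    P=np.array([f(u,v,z) for u,v in pts]);print(n,P[:,:2].round(4).tolist(),P.mean(0).round(4))
im=cv2.imread('pics/w1_raw.png')[30:155,355:465]
cv2.imwrite('pics/traycrop.png',cv2.resize(im,None,fx=5,fy=4.8,interpolation=cv2.INTER_CUBIC))
```

```text
bar [[0.4576, -0.1892], [0.4491, -0.264]] [ 0.4533 -0.2266  0.154 ]
tray [[0.5033, 0.0263], [0.5777, 0.0256], [0.5841, -0.0443], [0.5054, -0.0502]] [ 0.5426 -0.0107  0.051 ]
hole [[0.5202, -0.2327]] [ 0.5202 -0.2327  0.152 ]
pillar [[0.5742, -0.1868]] [ 0.5742 -0.1868  0.16  ]
```

View pics/traycrop.png

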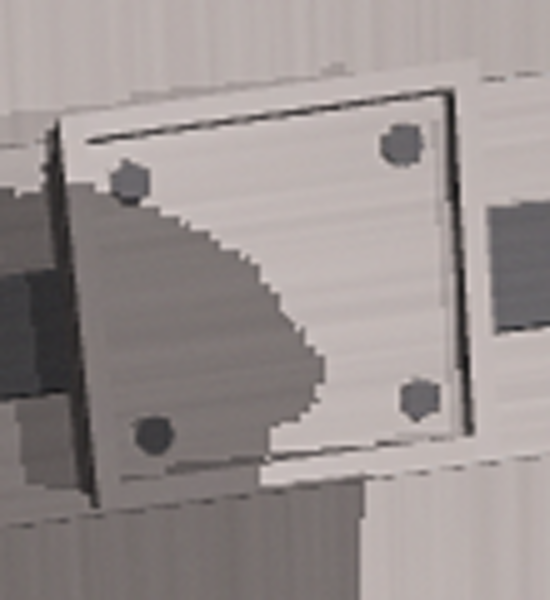

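Run:
```python
from h import *
T=dict(np.load('w1.npz'))
P=np.array([px2w(T,355+x/5,30+y/4.8,.044) for x,y in [(130,182),(402,145),(420,400),(155,435)]]);print('tray',P[:,:2].round(4).tolist(),P.mean(0).round(4))
r=rot(-.10)
b=np.array([.4533,-.2255,.154]);up=np.array([0,0,.069])
set_gripper(.040,10)
move_to(b+up+[0,0,.09],r)
print('stop',servo_line(b+up,velocity=.08,f_stop=8),get_position())
f0=get_force()
set_gripper(.0,10)
print(get_finger_gap(),f0.round(1) if hasattr(f0,'round') else f0,np.round(get_force(),1),get_time_s())
snap('wrist','w2',scale=1.25)
```

```text
tray [[0.5167, 0.0142], [0.5725, 0.0166], [0.5752, -0.0357], [0.5193, -0.0381]] [ 0.5459 -0.0107  0.044 ]
stop False [ 0.45361433 -0.22577887  0.2236828 ]
0.0096116154342497 [0.5 0.1 0.3] [-0.7 -0.3  0.5] 6.0667
```

The gap is 9.6 mm, which matches the 10 mm bar, and the forces are small. Next is the bail swing.

Run:
```python
from h import *
p0=np.array(get_position()); d=np.array([np.cos(-.1),np.sin(-.1),0])
h=p0+.118*d
F=[]
for a in np.linspace(0,2.1,15)[1:]:
    s=servo_line(h-.118*np.cos(a)*d+[0,0,.118*np.sin(a)],velocity=.1,f_stop=20)
    F.append(np.round(get_force(),1).tolist())
    if s: print('STOP',a);break
print(F,get_finger_gap(),get_position(),get_time_s())
snap('scene','s2',(180,180,340,300),5)
```

```text
[[0.2, -0.4, -1.1], [1.6, -0.7, -2.5], [3.5, -1.7, -2.8], [2.4, -3.2, -2.7], [-1.2, -2.8, -1.2], [-5.1, -2.6, 4.6], [-3.5, -3.2, 6.3], [-3.3, -2.9, 6.0], [-2.0, -3.7, 5.2], [-0.7, -3.0, 3.2], [-1.0, -4.3, 1.5], [-0.1, -4.4, 0.8], [-0.7, -3.6, 0.5], [1.0, -4.7, 0.9]] 0.009394692511465987 [ 0.63004342 -0.24312909  0.32456191] 10.6667
```

View pics/s2.png

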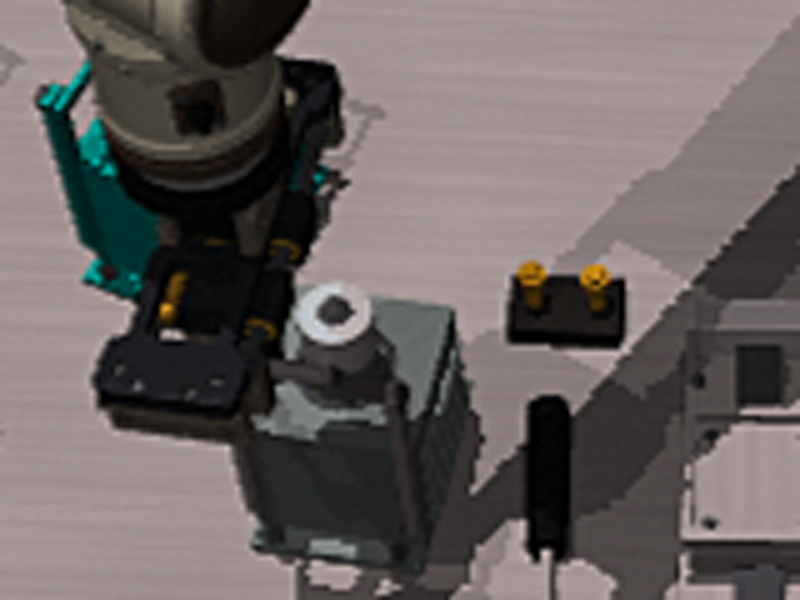

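The cap is uncovered and the bail is held back. I'll release it, rise, and view from above the resistor.

Run:
```python
from h import *
p=np.array(get_position())
set_gripper(.05)
servo_line(p+[0,0,.06],velocity=.1)
r=rot(-.1+np.pi/2); print(inverse_kinematics([.52,-.232,.3],r))
servo_line([.50,-.232,.385],velocity=.2)
set_gripper(.085)
move_to([.520,-.232,.33],r)
T=snap('wrist','w3',scale=1.25); np.savez('w3.npz',**T)
print(np.round(T['world_from_camera'],3).tolist(),w2px(T,[.52,-.232,.148])*1.25,get_time_s())
```

```text
[-6.31808911e-01  1.46015662e-01  1.61622121e+00 -8.88178420e-16
  1.37935579e+00  1.03898742e+00]
[[-0.1, -0.964, -0.246, 0.589], [-0.995, 0.096, 0.025, -0.239], [-0.001, 0.247, -0.969, 0.412], [0.0, 0.0, 0.0, 1.0]] [398.9231763  309.92398635] 15.1333
```

View pics/w3.png

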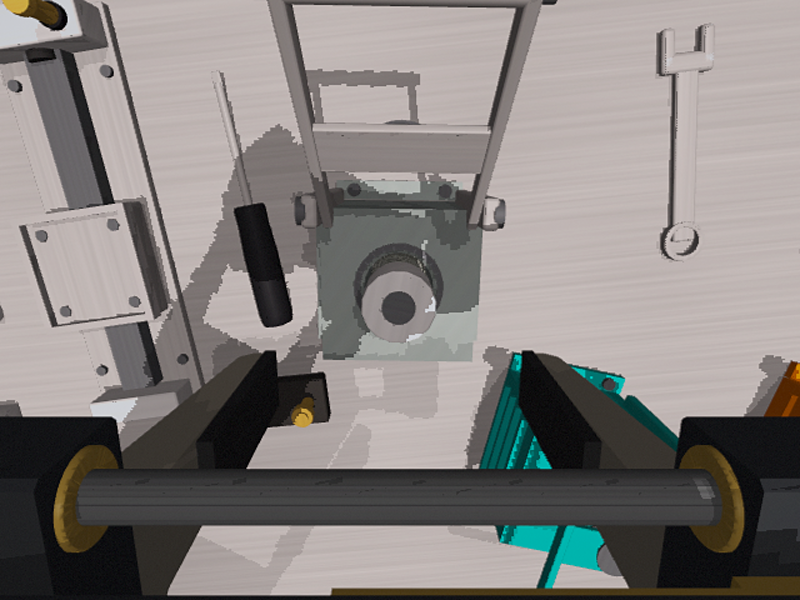

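The bail lies back and open. The cap hole is at (399,308) against (399,310) predicted. The tray screws are at (41,236), (113,225), (135,301), (66,312). In this yaw the wrist camera sits on the bail's side, so I'll use the half-turned grasp to keep it clear.

Run:
```python
from h import *
T=dict(np.load('w3.npz'))
c=px2w(T,399/1.25,308/1.25,.148)
P=np.array([px2w(T,x/1.25,y/1.25,.044) for x,y in [(41,236),(113,225),(135,301),(66,312)]]);print('cap',c,'tray',P.mean(0))
q=np.array(get_joint_pos()); q[5]-=np.pi; move_j(q)
c[1]+=0
print(np.round(get_tool_rot(),3),get_position())
g=np.array([c[0],c[1],.134+.069])
servo_line(g+[0,0,.06],velocity=.15)
print('stop',servo_line(g,velocity=.08,f_stop=6),get_position())
f0=np.array(get_force())
set_gripper(0,25)
print(get_finger_gap(),f0.round(1),np.round(get_force(),1),np.round(get_ft_torque(),2),get_time_s())
```

```text
cap [ 0.52103613 -0.23214401  0.148     ] tray [ 0.54500698 -0.01052735  0.044     ]
[ 0.156  3.137 -0.   ] [ 0.52003898 -0.23204562  0.33024703]
stop False [ 0.52132637 -0.23236518  0.20349428]
0.03928683511965245 [0.7 0.6 0.3] [0.6 0.2 0.9] [ 0.1   0.03 -0.01] 20.0333
```

Run:
```python
from h import *
p=np.array(get_position())
servo_line(p+[0,0,.03],velocity=.05,f_stop=15); print(np.round(get_force(),1),get_finger_gap())
print(servo_line(p+[0,0,.15],velocity=.1,f_stop=15),np.round(get_force(),1),get_finger_gap())
t=np.array([.5452,-.0106,p[2]+.15]); servo_line(t,velocity=.1)
servo_line([t[0],t[1],p[2]+.036+.025],velocity=.1)
print(np.round(get_force(),1),np.round(get_ft_torque(),2),get_finger_gap(),get_position(),get_time_s())
snap('scene','s4',(270,190,390,280),6.6)
```

```text
[-0.6 -0.  -4.4] 0.03985705238682471
False [ 0.3  0.  -3.7] 0.03969077439045385
[ 0.9  0.  -3.7] [-0.01  0.   -0.04] 0.03979210924276039 [ 0.54567919 -0.01071992  0.26490054] 25.55
```

View pics/s4.png

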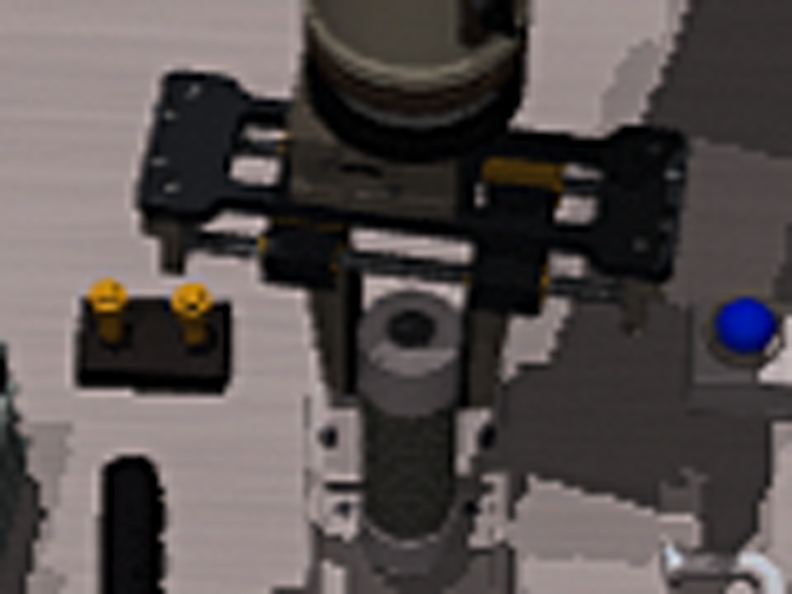

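The tube is upright over the tray, roughly centred between the screws. I'll lower it slowly until contact.

Run:
```python
from h import *
p=np.array(get_position())
servo_line([p[0],p[1],.2445],velocity=.05)
print(servo_line([p[0],p[1],.232],velocity=.01,f_stop=2.0),get_position(),np.round(get_force(),1),get_finger_gap(),get_time_s())
```

```text
True [ 0.54575836 -0.0107149   0.23897579] [ 0.1 -0.   5.6] 0.03932032919252951 26.825
```

Contact came at z .2390, against .2395 predicted for the tray floor. I'll ease off, release, and retreat.

Run:
```python
from h import *
p=np.array(get_position())
wait(.2); print(np.round(get_force(),1))
set_gripper(.055); wait(.2); set_gripper(.088)
servo_line(p+[0,0,.12],velocity=.12)
servo_line([.36,-.02,.40],velocity=.2)
T=snap('scene','s5',(180,160,480,360),2.6)
snap('wrist','w5')
print(get_time_s(),np.round(get_force(),1),(w2px(T,[.5455,-.0106,.184])-[180,160])*2.6,(w2px(T,[.5455,-.0106,.044])-[180,160])*2.6)
```

```text
[-0.5 -0.7  5.9]
30.6583 [-0.  -0.1 -0.7] [394.79558441 221.60006765] [393.48490701 299.91298807]
```

View pics/s5.png

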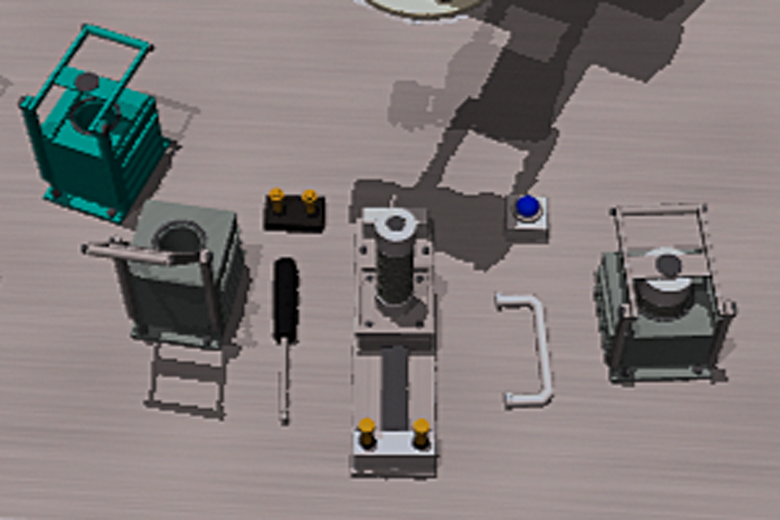

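The resistor stands upright in the tray, with its top at (395,222), exactly as predicted, and its foot at about (394,300). The well at (180,238) is empty and the bail is back. The short holder's bail is closed and the loose items in view look unmoved.

```bash
python3 -c "
from h import *
wait(.3);hand_in();print(get_time_s())"
```

```text
the job is handed in; nothing more can be done
the job is handed in; nothing more can be done
```

I swung the tall holder's bail back until it stayed there. Then I drew the slim resistor straight up out of its well, stood it upright in the carriage tray, and handed the job in at about 31 s of the 64 s allowed.

**Placing:** The resistor touched down within 0.5 mm of the expected height with about 6 N of contact force, and I then let it go.

**Last picture:**
- The resistor stands where predicted, near the centre of the tray.
- The well is empty and its bail is still back.
- The short resistor is still under its closed bail.
- The rack handle and screwdriver look undisturbed. The jar and wrench were outside this last view, and the arm was not worked close to them.

**Disagreement between checks:** My first two estimates of the tray position differed by 12 mm along the slide. I used two wrist-camera measurements instead, and they agreed to about 1 mm. No check failed.

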